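# Build the stepped centring plug on a bottle-turning jig

## Robot

A 7-joint arm with a two-finger parallel gripper is mounted at the origin on the work surface. World frame = base frame: x ahead of the robot, y to its left, z up, the work surface at z = 0. Lengths are in m, angles in rad, forces in N, time in s.
With the tool pointing down it reaches from about 0.4 to 0.875 m from the base axis. Payload 4.4 kg.
Tool frame: the origin (TCP) lies midway between the tips of the shut fingers; the grasp point (between the pads) lies 19 mm behind it; z points along the fingers, y is the line along which they close (so a half turn about z gives the same grasp; the last joint's range is limited). The gripper opens to 85 mm and grips with 20 to 120 N. Pads are 22 mm wide; open, the fingers measure 114 mm over their backs; the gripper's body (76 mm by 85 mm) begins 54 mm behind the grasp point. The pads swing forward as they close: fully open they stand 13 mm farther back than shut.
Start: joints at [-1.341, 0.628, 0.038, 1.517, -0.027, 0.996, -0.02], TCP at [0.189, 0.622, 0.231] pointing down, gripper open.
Joint ranges: [-3.06, 3.06], [-0.37, 2.12], [-1.25, 1.32], [0.18, 2.47], [-1.1, 4.24], [0.23, 1.98], [-2.94, 2.94]. Speed limits (rad/s): [2.57, 2.57, 3.14, 3.14, 3.14, 3.14, 3.14].

## Interface

Orientations are given as a rotation vector (axis times angle).
In Python, from rig import arm, cams gives the robot as it stands. Calls block until the motion is done:
- arm.move_pose(position, orientation): joint-space move of the TCP to a pose.
- arm.move_straight(position, max_speed=0.15, ori=None): straight line of the TCP; ori=None keeps the orientation; max_speed is the mean speed in m/s.
- arm.set_joints(angles): joint-space move.
- arm.gripper_to(opening): opening from 0.0 (shut) to 1.0 (fully open); the grip force is fixed at half the most; returns when the fingers have stopped.
- arm.pause(seconds).
- arm.solve_ik(position, orientation): joint angles nearest the present ones, or None.
- arm.get_obs(): the state.
- cams.camera(name): name is "side" or "top"; returns a dict with "image" (480x640x3 uint8, red, green, blue), "z_map" (480x640 float32, m along the optical axis (not along the pixel's ray), 0 where there is no reading), "fx", "fy", "cx", "cy" (pixels), "D" ([k1, k2, p1, p2, k3] as OpenCV has them; the pictures are not rectified), "R" (3x3) and "t" (3): a world point X has camera coordinates R X + t. Camera axes: x right, y down, z forward; pixel columns grow to the right and rows downward; lengths in m; the calibration is good to about 2 mm. A picture is of the moment at which its call begins.
A pose or a line that the arm cannot do raises arm.Unreachable and nothing moves.
- arm.close_job(): hands the job in; it is judged then, once.
The state is a dict: "time_s": time; "q": joint angles; "dq": joint speeds; "tau": joint torques, N m; "ee_pos": TCP position; "orientation": TCP orientation; "contact_force": force on the tool from outside, world axes, zero at the start; "torque": the same for the moment, N m; "grip_width": opening from 0.0 (shut) to 1.0 (fully open); "gripper_force": force on a finger pad.
Only numpy, scipy, OpenCV 4.12 (cv2) and the standard library are available. Lean on these libraries where they do the work, as an engineer would, in place of code of your own. Each camera call takes 0.05 s, during which the arm holds its last target. There are 200 camera calls.

## Task

Thread the three collars onto the jig's upright spindle in size order, the large black one first at the bottom, then the medium blue one, then the small red one on top, each lowered all the way down until it sits flat. Feel each collar over the spindle with a light touch: do not force it on, do not let it drop down the spindle, and leave the bottles, the stopper and the screwdriver where they are. Finish with the hand away from everything.

Things in the scene. Friction and masses are not known exactly. Their poses are not given: they have to be found in the camera images.
- jig: bottle-turning jig fixed to the bench: grey round foot 116 mm across, on it an aluminium turntable plate 104 mm across with its flat top 20 mm above the origin. Origin: centre of the foot's underside, on the bench; z up. Push on it, directly or through a collar, with less than 30 N. Home heights of the collars' undersides above this origin: large 20, medium 36, small 52 mm.
- plate_centre (a point): centre of the plate's top. A rigid upright steel spindle, 16 mm diameter, rises 60 mm above it to a flat end with a 1 mm chamfer. It is clamped on an eccentric (black disc): its axis stands 3.5 to 6 mm from this point in any direction, different each time, unreported, fixed during the work. A collar caught on the flat end is pushed up on the side where the spindle lies.
- collar_large: large black plastic collar (flat ring) lying flat on the bench: outside diameter 56 mm, bore 19 mm, height 16 mm, 70 to 140 g. Origin: centre of its underside, on the ring's axis; z up along the axis.
- collar_medium: medium blue plastic collar (flat ring) lying flat on the bench: outside diameter 44 mm, bore 19 mm, height 16 mm, 40 to 85 g. Origin: centre of its underside, on the ring's axis; z up along the axis.
- collar_small: small red plastic collar (flat ring) lying flat on the bench: outside diameter 32 mm, bore 19 mm, height 16 mm, 20 to 42 g. Origin: centre of its underside, on the ring's axis; z up along the axis.
- bottle_green: green glass bottle standing upright, 72 mm diameter, 295 mm tall, about 0.7 kg; origin: centre of its underside. Leave alone.
- bottle_clear: clear glass bottle standing upright, 68 mm diameter, 255 mm tall, about 0.6 kg; origin: centre of its underside. Leave alone.
- stopper: cork bottle stopper standing upright, 34 mm across its head, 42 mm tall; origin: centre of its underside. Leave alone.
- driver: screwdriver lying on the bench, handle towards its own -x; origin: on the bench under its middle. Leave alone.

How it is judged:
By the outcome, as a careful person would: the job done as asked, in the order asked, and still so for the second after the job is handed in, with the robot touching nothing.
It also fails if it takes over 72 s, if anything falls off the work surface, if the arm or the gripper's body presses on something with over 40 N, if the wrist force passes 120 N, or if a joint passes its speed limit or range.

## Working session

There is one attempt and no reset: what is moved stays moved. The work goes in short steps, each a Python script; the robot and the scene stay as the last script left them, time stands still between calls to the robot, and variables do not carry over. Pictures are saved under pics/ and viewed, at most 10 in all, crops included, and the job is handed in when it is done.

```bash
ls; mkdir -p pics; python3 - <<'E'
from rig import arm,cams
import cv2,numpy as np
for n in("top","side"):
    c=cams.camera(n); cv2.imwrite(f"pics/{n}0.png",c["image"][:,:,::-1]); np.savez(f"{n}0.npz",**c)
    print(n,c["fx"],c["cx"],c["cy"],c["D"],c["R"].tolist(),c["t"],(-c["R"].T@c["t"]))
o=arm.get_obs();print(o)
E
```

```text
pics
top 454.4090729520384 325.85585382346443 238.18675785940508 [0.03357664 0.         0.         0.         0.        ] [[0.00930331024393359, -0.9995219359769513, -0.029484706533938317], [-0.991965292888637, -0.005504605795333595, -0.1263904941813226], [0.12616776974673874, 0.03042365553192656, -0.9915422810254783]] [-0.01506398  0.61685828  0.90121617] [ 0.49833771 -0.03907951  0.97111481]
side 581.97286574357 306.43791895101924 236.75496957329142 [-0.09848829  0.          0.          0.          0.        ] [[0.6971489169646929, -0.716844658389604, 0.01082235248214168], [-0.43572758485787544, -0.435646646543205, -0.7876252098235447], [0.5693196460415526, 0.5443764644930491, -0.6160595795352666]] [-0.42967418  0.28022904  1.16281048] [-0.24036044 -0.81893546  0.94172608]
{'time_s': 0.1, 'q': array([-1.34081206,  0.62923273,  0.03845298,  1.51827464, -0.02698072,
        0.99630616, -0.02001221]), 'dq': array([ 0.00062299, -0.00143636, -0.00017707, -0.00344385,  0.00101475,
        0.00057237,  0.00092222]), 'tau': array([ 3.32780655e-03, -5.64532650e+01,  1.23056933e+00, -1.93973726e+01,
        1.12635858e-02,  5.43808055e-03,  1.98812683e-05]), 'ee_pos': array([0.18928511, 0.62123947, 0.23049263]), 'orientation': array([-4.62906539e-01, -3.10708392e+00,  2.65319559e-03]), 'contact_force': array([ 0.46253991, -0.7917488 , -0.06987017]), 'torque': array([-0.04465829, -0.00811375,  0.00062103]), 'gripper_force': 0.0, 'grip_width': 0.9985391134460285}
```

View pics/top0.png

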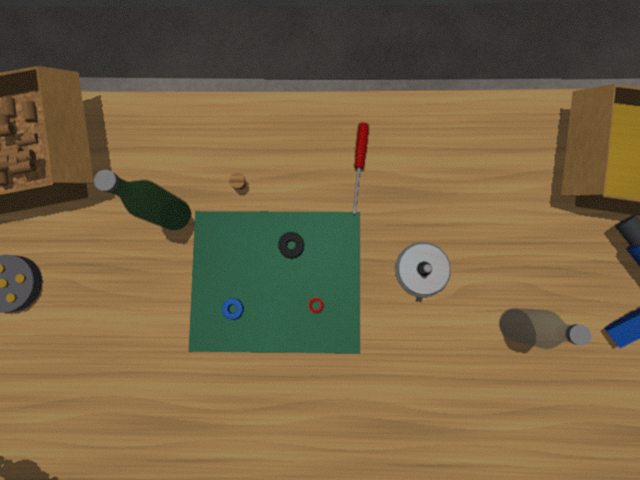

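View pics/side0.png

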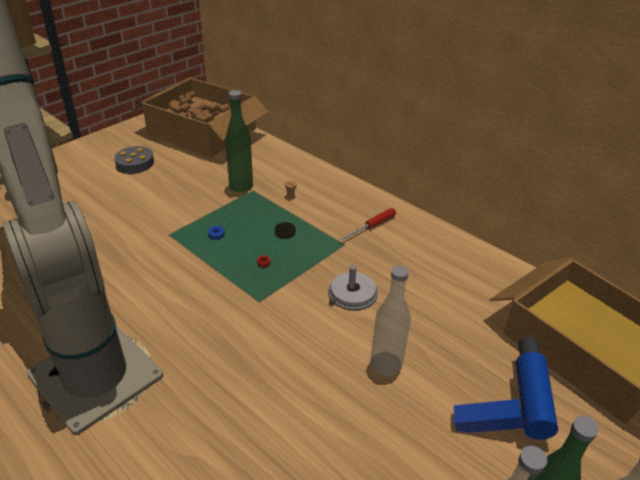

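The top view shows the large collar at (291,245), blue (232,309), red (316,305), jig (424,270) with its spindle end near (427,268), and the clear bottle's base near (515,325). The side view has the spindle top at about (352,268).

```bash
cat > vis.py <<'E'
import cv2,numpy as np
def ray(c,px):
    K=np.array([[c["fx"],0,c["cx"]],[0,c["fy"],c["cy"]],[0,0,1.]])
    u=cv2.undistortPoints(np.array([[px]],float),K,np.asarray(c["D"],float)).ravel()
    R,t=np.asarray(c["R"]),np.asarray(c["t"])
    return -R.T@t, R.T@np.array([u[0],u[1],1.])
def onplane(c,px,z):
    o,d=ray(c,px); return o+d*(z-o[2])/d[2]
def proj(c,X):
    K=np.array([[c["fx"],0,c["cx"]],[0,c["fy"],c["cy"]],[0,0,1.]])
    return cv2.projectPoints(np.array([X],float),cv2.Rodrigues(np.asarray(c["R"]))[0],np.asarray(c["t"],float),K,np.asarray(c["D"],float))[0].ravel()
def mask(im,name):
    r,g,b=[im[:,:,i].astype(int) for i in range(3)]
    return {"large":(r<45)&(g<45)&(b<45),"medium":(b>r+50)&(b>g+35),"small":(r>g+60)&(r>b+60)}[name].astype(np.uint8)
def blob(c,name,guess,rad=28):
    m=mask(c["image"],name); w=np.zeros_like(m); cv2.circle(w,tuple(int(v) for v in guess),rad,1,-1); m=m&w
    cs=cv2.findContours(m,cv2.RETR_EXTERNAL,cv2.CHAIN_APPROX_NONE)[0]
    k=max(cs,key=cv2.contourArea); h=cv2.convexHull(k); M=cv2.moments(h)
    return np.array([M["m10"]/M["m00"],M["m01"]/M["m00"]]),cv2.boundingRect(k)
E
python3 - <<'E'
from vis import *
T,S=[dict(np.load(f"{n}0.npz")) for n in("top","side")]
for n,a,b in(("large",(291,245),(286,230)),("medium",(232,309),(216,232)),("small",(316,305),(264,262))):
    for c,g in((T,a),(S,b)):
        p,bb=blob(c,n,g,20); print(n,p.round(2),bb,onplane(c,p,.008).round(4))
print("bottle",onplane(T,(515,325),0),"jig",onplane(T,(424,270),.02),"spT",onplane(T,(427,268),.08),"spS",onplane(S,(352,268),.08))
a=cv2.resize(T["image"][230:310,384:464],(400,400),interpolation=cv2.INTER_NEAREST)
b=cv2.resize(S["image"][250:320,317:387],(400,400),interpolation=cv2.INTER_NEAREST)
cv2.imwrite("pics/jig0.png",np.hstack([a,b])[:,:,::-1])
E
```

```text
large [290.95 245.11] (279, 233, 25, 26) [0.6056 0.065  0.008 ]
large [284.54 230.43] (275, 223, 20, 16) [0.6011 0.0659 0.008 ]
medium [231.93 308.42] (222, 299, 21, 20) [0.4708 0.1868 0.008 ]
medium [215.55 230.86] (208, 226, 16, 11) [0.4711 0.1933 0.008 ]
small [315.38 304.87] (309, 298, 14, 15) [0.4797 0.0111 0.008 ]
small [263.38 259.99] (258, 256, 12, 10) [0.4802 0.0164 0.008 ]
bottle [ 0.44335156 -0.40173799  0.        ] jig [ 0.55393233 -0.21430113  0.02      ] spT [ 0.55436179 -0.20910308  0.08      ] spS [ 0.546662  -0.2098024  0.08     ]
```

View pics/jig0.png

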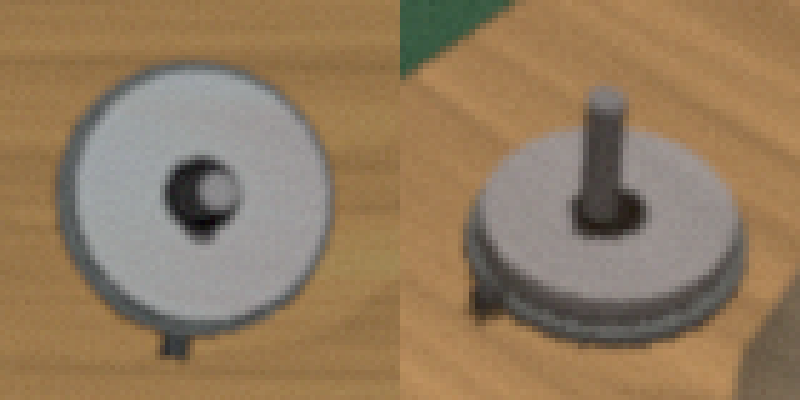

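The crops show the spindle end at top pixel ≈(427.5,267.7) and side pixel ≈(352.9,267.0), offset from the plate centre at top pixel ≈(424.3,268.1). I'll centre the large collar by squeezing it along two axes, so its place in the hand is known.

```bash
cat > h.py <<'E'
from rig import arm,cams
import numpy as np
from scipy.spatial.transform import Rotation as Ro
A=np.array
def ori(yaw): return (Ro.from_euler("z",yaw,degrees=True)*Ro.from_euler("x",180,degrees=True)).as_rotvec()
def st(tag=""):
    o=arm.get_obs(); print(tag,"t%.2f"%o["time_s"],o["ee_pos"].round(4),"F",o["contact_force"].round(2),"M",o["torque"].round(3),"w%.3f g%.1f"%(o["grip_width"],o["gripper_force"]),"q7 %.2f"%o["q"][6]); return o
def pick(xy,opening,zg=0.004):
    "squeeze along x, then along y, and lift; leaves the collar centred in the hand"
    arm.move_pose(A([*xy,0.06]),ori(90)); arm.gripper_to(opening)
    arm.move_straight(A([*xy,zg]),0.15); st("down")
    arm.gripper_to(0.0); st("sq1"); arm.gripper_to(opening)
    arm.move_pose(A([*xy,zg]),ori(0)); arm.gripper_to(0.0); o=st("sq2"); return o
E
python3 - <<'E'
from h import *
from vis import *
T,S=[dict(np.load(f"{n}0.npz")) for n in("top","side")]
print(onplane(T,(427.5,267.7),.08),onplane(S,(352.9,267.0),.08),onplane(T,(424.3,268.1),.02))
arm.move_pose(A([.46,.17,.15]),ori(90)); st("via")
pick((.604,.0653),.9)
E
```

```text
[ 0.5549533  -0.21007799  0.08      ] [ 0.55070804 -0.20900346  0.08      ] [ 0.55787938 -0.21499246  0.02      ]
via t2.02 [0.46   0.1715 0.15  ] F [ 0.73  1.01 -0.  ] M [-0.018 -0.056  0.058] w1.001 g0.0 q7 -0.09
down t3.62 [0.6041 0.0652 0.0041] F [ 0.14 -0.73  1.48] M [-0.025 -0.001 -0.048] w0.898 g0.0 q7 0.19
sq1 t3.98 [0.605  0.0654 0.0062] F [-1.92 -0.6   7.25] M [-0.033  0.386 -0.031] w0.624 g61.1 q7 0.19
sq2 t5.72 [0.6043 0.0651 0.0045] F [-1.16 -0.24  4.61] M [0.022 0.196 0.017] w0.618 g63.3 q7 -0.92
```

```bash
cat >> h.py <<'E'
def lower(x,y,z0,z1,step=0.001,f=2.5,yaw=0,sp=0.02):
    "step down from z0 until z1 or until the hand feels more than f upward; returns obs, relative wrench, contact flag"
    b=[arm.get_obs() for _ in range(1)][0]; F0,M0=b["contact_force"],b["torque"]
    z=z0
    while z>z1+1e-6:
        z=max(z-step,z1); arm.move_straight(A([x,y,z]),sp); o=arm.get_obs()
        dF=o["contact_force"]-F0
        if dF[2]>f or np.linalg.norm(dF)>3*f: return o,dF,o["torque"]-M0,True
    return o,dF,o["torque"]-M0,False
E
python3 - <<'E'
from h import *
arm.move_straight(A([.604,.0653,.12]),.25); st("lift")
arm.move_pose(A([.553,-.2095,.10]),ori(0)); arm.pause(.2);st("over")
arm.move_straight(A([.553,-.2095,.088]),.1); arm.pause(.2); st("near")
o,dF,dM,c=lower(.553,-.2095,.088,.078); print(c,o["time_s"],o["ee_pos"],dF.round(2),dM.round(3)); st()
E
```

```text
lift t6.33 [0.6031 0.066  0.1189] F [-0.13  0.2  -1.96] M [-0.032  0.024 -0.01 ] w0.620 g62.9 q7 -1.04
over t7.62 [ 0.5538 -0.2075  0.0998] F [ 0.09 -0.45 -1.07] M [-0.004  0.033 -0.029] w0.615 g62.9 q7 -0.56
near t8.08 [ 0.5532 -0.2096  0.0883] F [-0.42  0.24 -0.91] M [-0.029  0.013 -0.009] w0.612 g62.9 q7 -0.55
False 10.5833 [ 0.55296258 -0.20947239  0.07795359] [-0.06 -0.59 -0.02] [ 0.025 -0.017 -0.004]
 t10.58 [ 0.553  -0.2095  0.078 ] F [-0.47 -0.35 -0.92] M [-0.004 -0.004 -0.012] w0.615 g62.9 q7 -0.54
```

No contact while passing the spindle end, so the collar appears to be on. I'll probe sideways to find the axis, then lower it.

```bash
cat >> h.py <<'E'
def probe(x,y,z,f=2.0,step=0.0005,n=7):
    "sideways touches inside the bore; returns the centred xy"
    p=A([x,y,z]); 
    for ax in (0,1):
        e=[]
        for s in (1,-1):
            F0=arm.get_obs()["contact_force"][ax]
            for k in range(1,n+1):
                q=p.copy(); q[ax]+=s*step*k; arm.move_straight(q,.02); o=arm.get_obs()
                d=o["contact_force"][ax]-F0
                if abs(d)>f: break
            print("xy"[ax],s,k,o["ee_pos"].round(4),round(d,2)); e.append(o["ee_pos"][ax])
            arm.move_straight(p,.03)
        p[ax]=np.mean(e); arm.move_straight(p,.03)
    return p
E
python3 - <<'E'
from h import *
p=probe(.553,-.2095,.074); print(p); st()
E
```

```text
x 1 5 [ 0.5549 -0.2094  0.0739] -2.16
x -1 5 [ 0.5512 -0.2094  0.0741] 3.12
y 1 7 [ 0.5531 -0.2062  0.074 ] -0.71
y -1 3 [ 0.5531 -0.2103  0.0739] 2.68
[ 0.5530751  -0.20826056  0.074     ]
 t17.20 [ 0.5531 -0.2085  0.074 ] F [ 0.59 -0.02 -0.8 ] M [-0.001  0.01  -0.007] w0.616 g63.2 q7 -0.54
```

```bash
python3 - <<'E'
from h import *
x,y=.5531,-.2083
o,dF,dM,c=lower(x,y,.074,.029,.005,3,sp=.05); print(c,o["time_s"],o["ee_pos"],dF.round(2))
if not c:
    o,dF,dM,c=lower(x,y,.029,.0225,.0007,2.5); print(c,o["time_s"],o["ee_pos"],dF.round(2),dM.round(3)); st()
E
```

```text
False 19.45 [ 0.55287588 -0.20811102  0.02864197] [-1.07 -0.48 -1.45]
True 21.2 [ 0.5531546  -0.20833062  0.02453972] [-1.22  1.74  6.74] [0.262 0.29  0.046]
 t21.20 [ 0.5532 -0.2083  0.0245] F [-1.7   1.24  4.49] M [0.254 0.29  0.024] w0.619 g63.7 q7 -0.48
```

```bash
python3 - <<'E'
from h import *
arm.gripper_to(.78); st("rel"); arm.move_straight(A([.5531,-.2083,.12]),.25); st("up")
c=cams.camera("side"); np.savez("side1.npz",**c)
pick((.471,.190),.8,.006)
arm.move_straight(A([.471,.19,.12]),.25); st("lift")
arm.move_pose(A([.5531,-.2083,.105]),ori(0)); arm.pause(.2);st("over")
import cv2; cs=cams.camera("side");ct=cams.camera("top")
a=cv2.resize(c["image"][240:320,312:392],(400,400)); b=cv2.resize(cs["image"][200:320,292:412],(400,400))
cv2.imwrite("pics/m1.png",np.hstack([a,b])[:,:,::-1])
E
```

```text
rel t21.49 [ 0.5531 -0.2083  0.024 ] F [-0.45 -0.23  0.33] M [-0.002  0.062  0.019] w0.776 g0.0 q7 -0.48
up t22.02 [ 0.5534 -0.2081  0.1206] F [ 0.23  0.42 -0.84] M [-0.009 -0.052 -0.004] w0.777 g0.0 q7 -0.59
down t24.32 [0.4711 0.1896 0.006 ] F [ 0.35 -0.23  0.54] M [-0.022  0.03  -0.043] w0.801 g0.0 q7 0.18
sq1 t24.70 [0.4716 0.1902 0.0076] F [-1.16 -0.82  9.13] M [-0.133  0.35  -0.137] w0.475 g59.3 q7 0.18
sq2 t26.52 [0.4711 0.1898 0.0066] F [-1.68 -0.21  6.9 ] M [-0.138  0.264  0.093] w0.478 g59.6 q7 -0.97
lift t27.12 [0.4703 0.1904 0.1193] F [-0.56  0.23 -0.56] M [-0.033  0.02  -0.001] w0.477 g60.7 q7 -1.17
over t28.83 [ 0.5535 -0.2067  0.1049] F [ 0.26  0.57 -0.99] M [-0.003 -0.043 -0.025] w0.478 g60.7 q7 -0.55
```

View pics/m1.png

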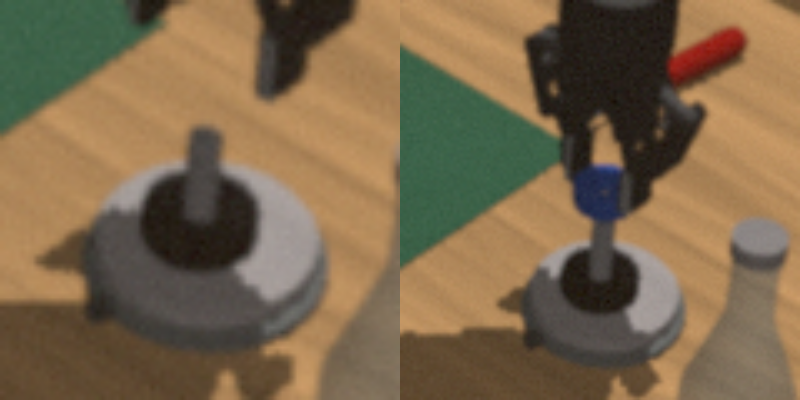

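The left crop shows the large collar seated flat on the plate at (200,220). In the right crop the blue collar at (600,190) may be tilted in the grip, so I'll zoom in.

```bash
python3 - <<'E'
from h import *
from vis import *
c=cams.camera("side"); np.savez("side2.npz",**c)
cv2.imwrite("pics/m2.png",cv2.resize(c["image"][235:285,330:380],(600,600),interpolation=cv2.INTER_CUBIC)[:,:,::-1])
o=arm.get_obs()["ee_pos"]
for dz in (-.006,.010):
  print(dz,proj(c,o+[0,0,dz]),[proj(c,o+A([.022*np.cos(a),.022*np.sin(a),dz])).round(1).tolist() for a in np.arange(4)*np.pi/2])
print(blob(c,"medium",(352,257),25))
E
```

```text
-0.006 [353.70964907 259.74489812] [[360.0, 255.3], [346.3, 255.3], [347.3, 264.3], [361.2, 264.3]]
0.01 [354.1500861  254.25752141] [[360.5, 249.8], [346.7, 249.8], [347.7, 258.8], [361.7, 258.8]]
(array([354.55555556, 250.55555556]), (353, 250, 5, 2))
```

View pics/m2.png

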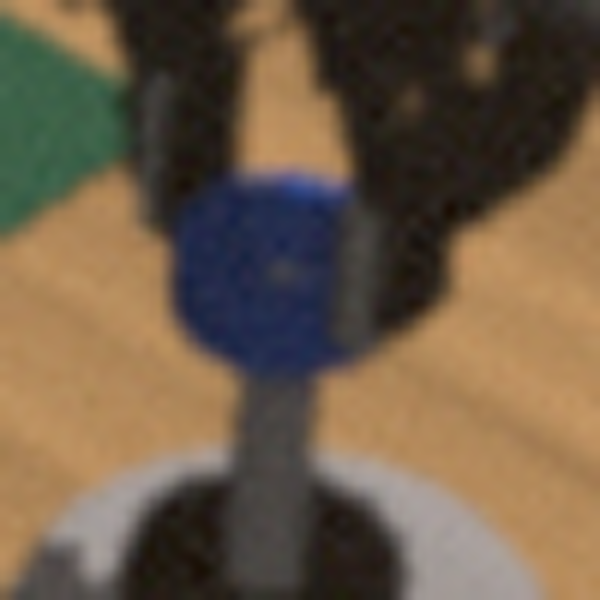

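The collar's outline spans rows 249.6–266, which matches a level collar (prediction ≈249–266), and the faint see-through spot is at its centre (354,257). It is level, so I'll thread it.

```bash
cat >> h.py <<'E'
def thread(x,y,off,home):
    "off: hand height above collar underside; home: world height of underside when seated"
    arm.move_straight(A([x,y,.083+off]),.08); arm.pause(.2); st("near")
    o,dF,dM,c=lower(x,y,.083+off,.073+off,.001,2.0)
    print("entry",c,o["time_s"],o["ee_pos"].round(4),dF.round(2),dM.round(3))
    if c: return False
    z=home+off+.004
    o,dF,dM,c=lower(x,y,.073+off,z,.004,3,sp=.05); print("slide",c,o["ee_pos"].round(4),dF.round(2))
    if c: return False
    o,dF,dM,c=lower(x,y,z,home+off-.0015,.0007,2.5); print("seat",c,o["ee_pos"].round(4),dF.round(2),dM.round(3)); st()
    return c
E
python3 - <<'E'
from h import *
print(thread(.5531,-.2083,.0066,.036))
E
```

```text
near t29.52 [ 0.5532 -0.2086  0.0897] F [-0.02  0.3   0.13] M [-0.007 -0.044  0.016] w0.474 g60.7 q7 -0.53
entry False 32.025 [ 0.553  -0.2083  0.0795] [ 0.14 -0.62 -0.87] [ 0.006  0.048 -0.019]
slide False [ 0.5531 -0.2083  0.0466] [ 0.27  0.59 -0.39]
seat True [ 0.5532 -0.2084  0.0427] [-1.33  0.81  3.86] [0.098 0.17  0.009]
 t35.77 [ 0.5532 -0.2084  0.0427] F [-0.95  1.09  2.73] M [0.076 0.183 0.002] w0.477 g61.0 q7 -0.48
True
```

```bash
python3 - <<'E'
from h import *
arm.gripper_to(.65); st("rel"); arm.move_straight(A([.5531,-.2083,.125]),.25); st("up")
o=pick((.480,.0137),.75,.006); off=o["ee_pos"][2]
arm.move_straight(A([.480,.0137,.12]),.25); st("lift")
arm.move_pose(A([.5531,-.2083,.105]),ori(0)); st("over"); print(off)
c=cams.camera("side"); import cv2
cv2.imwrite("pics/s1.png",cv2.resize(c["image"][235:295,320:380],(600,600),interpolation=cv2.INTER_CUBIC)[:,:,::-1])
E
```

```text
rel t36.07 [ 0.5531 -0.2083  0.0423] F [-0.23 -0.61 -0.91] M [-0.018 -0.02   0.007] w0.653 g0.0 q7 -0.48
up t36.55 [ 0.5534 -0.2082  0.1258] F [-0.46  0.37 -0.64] M [ 0.017  0.062 -0.053] w0.650 g0.0 q7 -0.57
down t38.27 [0.4799 0.0133 0.006 ] F [0.41 0.6  0.17] M [-0.025 -0.019 -0.033] w0.748 g0.0 q7 0.52
sq1 t38.69 [0.4806 0.0138 0.0072] F [-0.19 -0.98  6.97] M [-0.041  0.193  0.028] w0.330 g58.8 q7 0.52
sq2 t40.64 [0.48   0.0137 0.0064] F [-0.47  0.17  4.8 ] M [0.032 0.281 0.047] w0.337 g59.2 q7 -0.69
lift t41.25 [0.4797 0.0143 0.1197] F [-0.18  0.88  0.14] M [-0.007  0.015 -0.036] w0.336 g59.2 q7 -0.90
over t42.18 [ 0.5525 -0.2061  0.1038] F [-0.19  1.98 -1.33] M [0.027 0.007 0.028] w0.335 g59.2 q7 -0.63
0.006370673225845121
```

View pics/s1.png

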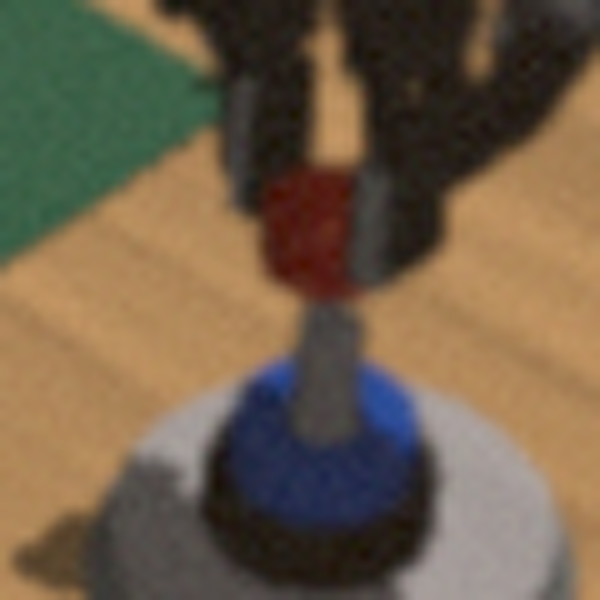

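The blue collar sits flat on the black one at (320,450), and the red one is held level at (310,235) above the spindle.

```bash
python3 - <<'E'
from h import *
if thread(.5531,-.2083,.0065,.052):
    arm.gripper_to(.52); st("rel"); arm.move_straight(A([.5531,-.2083,.15]),.25); 
    arm.move_pose(A([.48,0,.22]),ori(0)); st("away")
    import cv2; c=cams.camera("side"); d=cams.camera("top")
    cv2.imwrite("pics/f1.png",np.hstack([cv2.resize(c["image"][245:315,317:387],(400,400)),cv2.resize(d["image"][100:400,100:580],(400,250))[:].copy() if 0 else cv2.copyMakeBorder(cv2.resize(d["image"][110:360,90:570],(400,208)),0,192,0,0,0)])[:,:,::-1])
E
```

```text
near t42.77 [ 0.5533 -0.2083  0.0897] F [-0.3   0.58  0.05] M [ 0.003 -0.002  0.087] w0.334 g59.2 q7 -0.61
entry False 45.275 [ 0.5531 -0.2083  0.0794] [ 0.44 -0.47 -0.59] [-0.04   0.022 -0.034]
slide False [ 0.5531 -0.2083  0.0625] [-0.63 -0.54  0.03]
seat True [ 0.5533 -0.2084  0.0584] [-0.8   1.58  7.34] [ 0.153  0.297 -0.064]
 t48.27 [ 0.5533 -0.2084  0.0584] F [-1.28  1.16  6.82] M [0.2   0.321 0.003] w0.336 g60.0 q7 -0.58
rel t48.58 [ 0.553  -0.2082  0.0574] F [ 0.61  0.92 -0.11] M [0.033 0.061 0.024] w0.517 g0.0 q7 -0.58
away t50.02 [ 0.4803 -0.001   0.2196] F [-0.63  0.18 -1.15] M [-0.026 -0.053 -0.003] w0.522 g0.0 q7 -1.04
```

View pics/f1.png

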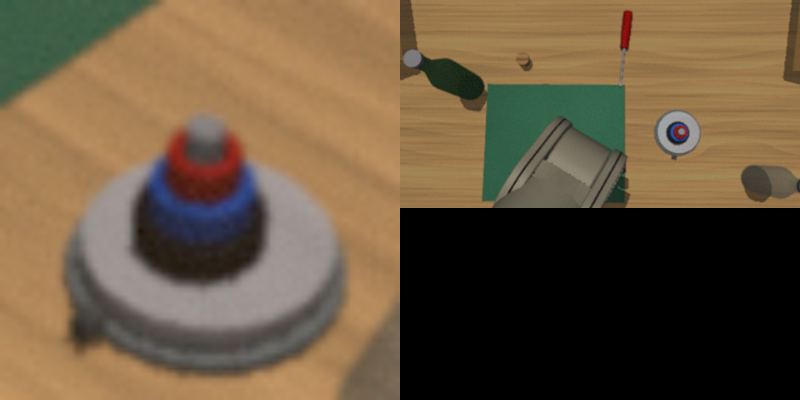

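All three collars are stacked flat on the spindle at (200,200). The bottles, stopper and driver haven't moved.

```bash
python3 -c "
from rig import arm
print(arm.close_job())"
```

```text
the job is handed in; nothing more can be done
None
```

The three collars are on the spindle in order (large black, medium blue, small red), each felt seated at its home height and flat in the last picture; the hand is clear, the bottles, stopper and screwdriver are undisturbed, and I handed the job in at about 50 s of the 72 s allowed.

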